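# Snap the analyser's control board onto its standoffs

### The job

On the lab's service bench, the green circuit board is only resting on top of its four white barbed standoffs. Press it straight down on its yellow patches, one end after the other, until all four posts have clicked through and the board lies flat and fully home. Leave the blue board, which is already locked down, alone, and finish clear of everything.

Things in the scene. Friction and masses are not known exactly. Their poses are not given: they have to be found in the camera images.
- pad_a (a point): Centre of a yellow press patch (28 mm disc, dark dot) on the top face of the loose green board (150 x 110 x 3 mm, 160 g), on its long centre line, 55 mm from the board's centre towards its -x end. Axes are the board's: x along its length, z up. Pressing here clicks this end's two posts through: 10 to 20 N over some 10 mm, then a hard stop; it stays down. Nothing stands within 25 mm of it.
- pad_b (a point): Centre of the other yellow press patch, like pad_a, 55 mm from the board's centre towards its +x end. Same axes. Parts on the board are at most 12 mm high. The posts are 63 mm (along x) and 43 mm (along y) either side of the board's centre and stick up 8 mm above the board once clicked.
- carrier: Aluminium plate, 190 x 150 x 6 mm, fixed to the bench, with four white nylon snap standoffs carrying the green board. Origin at the centre of its underside, on the bench; x along its (and the board's) length, z up. At the start the green board's top face is 39 mm above this origin, resting on the sprung barbs; fully home it is 29 mm above it.
- blue_module: Bystander: an equal plate, 190 x 150 x 6 mm, fixed to the bench, with a blue board (150 x 110 mm, silver heat sink, no yellow patches) already locked down, its top face 29 mm above the origin, its parts up to 41 mm. Origin at the centre of the plate's underside. To be left alone.
Things that resemble listed ones, but are neither listed nor needed, are in the scene too. Of the things like the part that bears pad_a, leave any that is purple; of the rest the smaller one is meant. Leave any brown look-alike of the carrier alone.

How it is judged:
At the end, for the whole second after the job is handed in: Both patches of the green board are within 2.5 mm of their fully-home height (top face 29 mm above the carrier's underside), the board is level within 2 degrees (so all four posts are through), and it is still on its own carrier (z of pad_a in the frame of carrier between 0.026 and 0.0315 m and z of pad_b in the frame of carrier between 0.026 and 0.0315 m and angle between pad_a's own z axis and vertical below 0.035 rad and horizontal distance between each of pad_a, pad_b and carrier below 0.062 m); the robot touches nothing.
It fails at once if the robot pushes on the blue board or its carrier (more than 3 N) (contact force between any of the fingers, the arm and blue_module above 3 N).
It also fails if it takes over 32 s, if anything falls off the work surface, if the arm or the gripper's body presses on something with over 40 N, if the wrist force passes 120 N, or if a joint passes its speed limit or range.

### The arm

A 6-joint arm with a two-finger parallel gripper is mounted at the origin on the work surface. World frame = base frame: x ahead of the robot, y to its left, z up, the work surface at z = 0. Lengths are in m, angles in rad, forces in N, time in s.
With the tool pointing down it reaches from about 0.375 to 0.9 m from the base axis. Payload 3.1 kg.
Tool frame: the origin (TCP) lies between the finger pads; the fingertips stand 19 mm ahead of it and the grasp point (between the pads) is the TCP; z points along the fingers, y is the direction in which the jaws open and shut (so a half turn about z gives the same grasp; the last joint's range is limited). The gripper opens to 87 mm and grips with 3 to 60 N. Pads are 19 mm wide; open, the fingers measure 117 mm over their backs; the gripper's body (75 mm by 190 mm) begins 51 mm behind the grasp point.
Start: joints at [-1.528, 0.527, 1.433, -0, 1.181, -0.178], TCP at [0.138, -0.61, 0.242] pointing down, gripper open.
Joint ranges: [-3.08, 3.08], [-0.75, 2.2], [0.22, 2.44], [-1.43, 4.57], [0, 2.65], [-2.85, 2.85]. Speed limits (rad/s): [2.79, 2.79, 3.14, 3.14, 3.14, 3.14].

### API

Orientations are given as a unit quaternion [x, y, z, w].
In Python, from rig import robot gives the robot as it stands.
- The arm moves only by the tool apply_moves, never from a script. Its argument "series" is a list of rows, each a list of 7 numbers: the shift along the tool's x, y, z in cm, then the turn, a rotation vector about the tool's x, y, z in degrees, then the opening, from 0 (shut) to 1 (fully open). In form: [[dx, dy, dz, rx, ry, rz, grip], ...]. A call has 1 to 5 rows; each row is the pose to reach, as a shift and turn from the pose commanded when the call began, along the tool's axes at that moment; what a row does not reach only later rows make up. A row lasts 1/12 s, in which the tool goes at most 41.7 mm and 7.16 degrees, less where a joint would pass 70% of its speed; a pose out of reach is approached as far as the arm can. A call with a gripper value outside its range is refused whole. The fingers move at their own pace and stop on an object; "newtons" is the grip in N (left out, the last holds). Time passes only in rows, so rows that repeat a pose let the fingers close. It gives the time, the measured TCP pose, the force and the opening at its end, in the units of the state.
- robot.get_obs(): the state, without advancing time (a new reading comes with each control period).
- robot.camera(name): name is "scene" or "side" or "wrist"; returns the picture (480x640x3 uint8, red, green, blue); there is no depth.
- robot.camera_params(name): a dict with "mtx" (3x3 intrinsics, pixels), "D" ([k1, k2, p1, p2, k3] as OpenCV has them; the pictures are not rectified), "origin" and "rotation" of the camera in the world. Camera axes: x right, y down, z forward; pixel columns grow to the right and rows downward; lengths in m; the calibration is good to about 2 mm. A picture is of the moment at which its call begins: read the wrist's pose just before it. camera_params takes no time and is no camera call; for the wrist camera it gives the pose at the moment of the call.
- robot.hand_in(): hands the job in, once; it reports no verdict.
The state is a dict: "time": time; "q": joint angles; "joint_velocities": joint speeds; "joint_torque": joint torques, N m; "position": TCP position; "tool_rot": TCP orientation; "ft_force": force on the tool from outside, world axes, zero at the start; "moment": the same for the moment, N m; "grip_width": finger opening in m.
Only numpy, scipy, OpenCV 4.12 (cv2) and the standard library are available. Lean on these libraries where they do the work, as an engineer would, in place of code of your own. Each camera call takes 0.05 s, during which the arm holds its last target. There are 200 camera calls.

## Working session

There is one attempt and no reset: what is moved stays moved. The work goes in short steps, Python scripts to look and compute and a tool call to move; the robot and the scene stay as the last step left them, time stands still between calls to the robot, and variables do not carry over. Pictures are saved under pics/ and viewed, about 8 in all and at most 12, crops included, and the job is handed in when it is done.

Besides the shell and the picture viewer there is one more tool, called as name(argument=value, ...), one argument or row to a line, values as JSON. apply_moves: Moves the arm, as the interface text tells. Its arguments: {"type":"object","properties":{"series":{"type":"array"},"newtons":{"type":"number"}},"required":["series"]}

```bash
mkdir -p pics; ls; python3 - <<'E'
from rig import robot
import cv2
o=robot.get_obs();print(o)
for n in("scene","side"):
    im=robot.camera(n);cv2.imwrite(f"pics/{n}0.png",im[:,:,::-1]);p=robot.camera_params(n);print(n,p)
E
```

```text
pics
{'time': 0.0, 'q': array([-1.52749802e+00,  5.28454154e-01,  1.43390283e+00,  5.88556609e-06,
        1.18139607e+00, -1.78495209e-01]), 'joint_velocities': array([ 2.00017899e-04,  2.03913741e-04, -3.92874959e-04, -5.29646704e-05,
       -3.53314563e-04,  3.12658705e-04]), 'joint_torque': array([-2.09198835e-03, -4.40050864e+01, -1.76591295e+01,  6.33717491e-02,
        5.83185093e-02, -1.64360813e-04]), 'position': array([ 0.13748996, -0.60897953,  0.24057881]), 'tool_rot': array([ 9.93856798e-01,  1.10668415e-01,  7.56793234e-05, -1.07754940e-03]), 'ft_force': array([-0.5365744 , -0.37556916,  0.12900115]), 'moment': array([ 0.00807306, -0.03988335,  0.06332832]), 'grip_width': 0.0868774951831521}
scene {'mtx': array([[582.22432219,   0.        , 326.45596824],
       [  0.        , 582.22432219, 240.56686695],
       [  0.        ,   0.        ,   1.        ]]), 'D': array([-0.18583168,  0.        ,  0.        ,  0.        ,  0.        ]), 'origin': array([ 1.12991386, -0.60221584,  0.75603805]), 'rotation': array([ 0.82251691,  0.36055123, -0.17701214, -0.40266046])}
side {'mtx': array([[615.53331279,   0.        , 329.3625908 ],
       [  0.        , 615.53331279, 238.87451963],
       [  0.        ,   0.        ,   1.        ]]), 'D': array([-0.15819268,  0.        ,  0.        ,  0.        ,  0.        ]), 'origin': array([0.24701296, 1.1711448 , 0.97312153]), 'rotation': array([-0.0871317 ,  0.89317234, -0.43932867,  0.04051608])}
```

View pics/scene0.png

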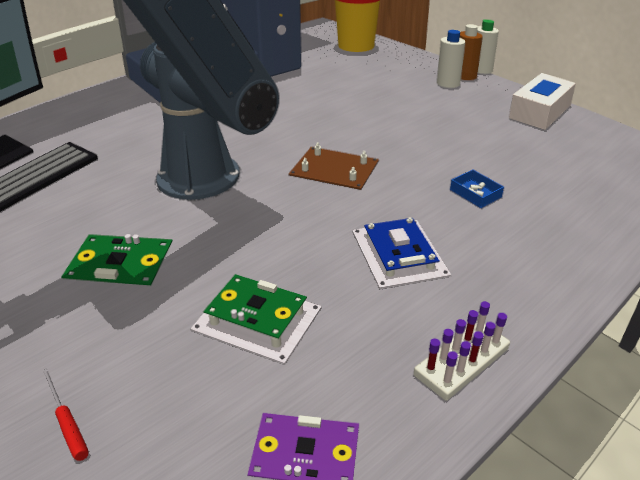

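View pics/side0.png

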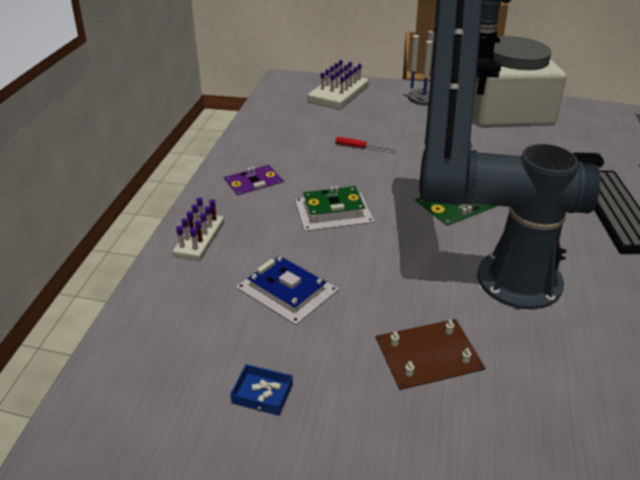

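Candidates (scene px): green board on the white carrier (255,305), larger loose green board flat on the bench (118,260), purple board (305,448, excluded), and blue board (400,243, bystander). The brown plate (335,167) is the look-alike carrier. I choose the green board at (255,305), which sits on standoffs, with patches at about (229,295) and (283,313). Side view patches are at about (314,203) and (354,198).

```bash
cat > h.py <<'E'
import cv2,numpy as np
from scipy.spatial.transform import Rotation as R
def ray(p,uv):
    n=cv2.undistortPoints(np.array([[uv]],float),p["mtx"],p["D"])[0,0]
    return np.array(p["origin"]),R.from_quat(p["rotation"]).apply([*n,1])
def plane(p,uv,z):
    o,d=ray(p,uv);return o+d*(z-o[2])/d[2]
def tri(r1,r2):
    A=np.c_[r1[1],-r2[1]];s=np.linalg.lstsq(A,r2[0]-r1[0],rcond=None)[0]
    a=r1[0]+s[0]*r1[1];b=r2[0]+s[1]*r2[1];return (a+b)/2,np.linalg.norm(a-b)
def yellow(bgr,lo=15):
    h=cv2.cvtColor(bgr,cv2.COLOR_BGR2HSV);m=cv2.inRange(h,(20,150,90),(35,255,255))
    out=[]
    for c in cv2.findContours(m,cv2.RETR_EXTERNAL,cv2.CHAIN_APPROX_NONE)[0]:
        if cv2.contourArea(c)>lo:
            out.append((cv2.fitEllipse(c) if len(c)>5 else cv2.minAreaRect(c))[0])
    return np.array(out)
E
python3 - <<'E'
from h import *
from rig import robot
np.set_printoptions(precision=4,suppress=True)
S={}
for n,ap in(("scene",[(229,295),(283,313),(87,256),(150,260)]),("side",[(354,198),(314,203)])):
    im=cv2.imread(f"pics/{n}0.png");y=yellow(im);p=robot.camera_params(n)
    S[n]=[]
    for a in ap:
        c=y[np.argmin(np.linalg.norm(y-a,axis=1))];S[n].append((p,c));print(n,a,c,plane(p,c,.039))
for a in (0,1):
  for b in (0,1): print(a,b,tri(ray(*S["scene"][a]),ray(*S["side"][b])))
im=cv2.imread("pics/scene0.png")[250:370,170:340];cv2.imwrite("pics/crop.png",cv2.resize(im,None,fx=4,fy=4,interpolation=cv2.INTER_CUBIC))
E
```

```text
scene (229, 295) [228.4188 294.8942] [ 0.4474 -0.2152  0.039 ]
scene (283, 313) [282.3851 312.6528] [ 0.5482 -0.1715  0.039 ]
scene (87, 256) [ 85.9486 255.0503] [ 0.1562 -0.365   0.039 ]
scene (150, 260) [149.4165 259.5074] [ 0.2587 -0.2732  0.039 ]
side (354, 198) [352.9244 196.953 ] [ 0.4476 -0.215   0.039 ]
side (314, 203) [313.2964 201.5836] [ 0.5488 -0.1717  0.039 ]
0 0 (array([ 0.4475, -0.2151,  0.039 ]), np.float64(0.0002071026420140849))
0 1 (array([ 0.5158, -0.2099,  0.0507]), np.float64(0.09703285145118969))
1 0 (array([ 0.4851, -0.1747,  0.0319]), np.float64(0.09930591685008584))
1 1 (array([ 0.5486, -0.1716,  0.0392]), np.float64(0.0004912068081028865))
```

View pics/crop.png

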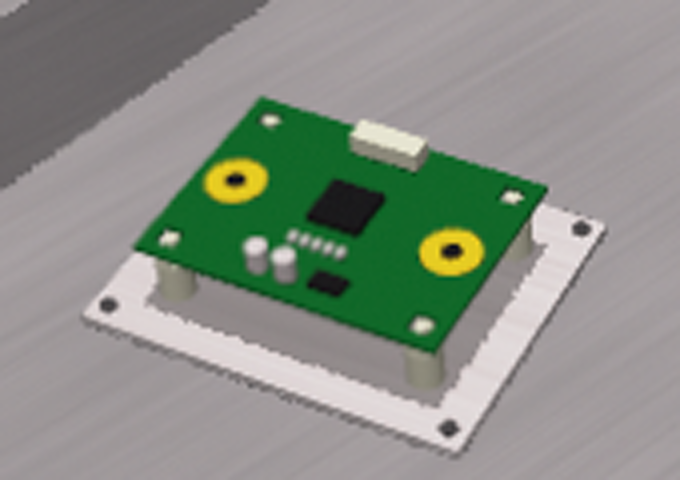

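The crop shows the green board on white standoffs, with both patches clear. The two views agree: patches at (0.4475,-0.2151,0.039) and (0.5486,-0.1716,0.039), 110 mm apart. I'll move above the first with the fingers shut.

apply_moves(
  series=[
    [2.6,-2.1,0,0,0,0,0],
    [5.2,-4.2,0,0,0,0,0],
    [7.8,-6.3,0,0,0,0,0],
    [10.4,-8.4,0,0,0,0,0],
    [13,-10.5,0,0,0,0,0],
  ],
  newtons=20,
)

```text
time: 0.52
position: [0.2418, -0.477, 0.2411]
tool_rot: [0.994, 0.11, -0.0, -0.001]
ft_force: [0.2, 0.3, -0.6]
grip_width: 0.0613
```

apply_moves(
  series=[
    [2.6,-2.1,0,0,0,0,0],
    [5.2,-4.2,0,0,0,0,0],
    [7.8,-6.3,0,0,0,0,0],
    [10.4,-8.4,0,0,0,0,0],
    [13,-10.5,0,0,0,0,0],
  ],
)

```text
time: 0.93
position: [0.3455, -0.346, 0.2413]
tool_rot: [0.994, 0.111, -0.0, -0.0]
ft_force: [1.0, 0.5, -0.0]
grip_width: 0.0283
```

apply_moves(
  series=[
    [2.6,-2.1,2,0,0,0,0],
    [5.2,-4.2,4,0,0,0,0],
    [7.8,-6.3,6,0,0,0,0],
    [10.4,-8.4,8,0,0,0,0],
    [13,-10.5,10,0,0,0,0],
  ],
)

```text
time: 1.35
position: [0.4493, -0.2151, 0.1406]
tool_rot: [0.994, 0.111, -0.0, -0.0]
ft_force: [0.3, -1.1, 0.1]
grip_width: 0.0016
```

apply_moves(
  series=[
    [0,0,0,0,0,0,0],
    [0,0,0,0,0,0,0],
    [0,0,0,0,0,0,0],
    [0,0,0,0,0,0,0],
  ],
)

```text
time: 1.68
position: [0.4487, -0.2178, 0.1422]
tool_rot: [0.994, 0.11, 0.0, 0.001]
ft_force: [-0.6, 0.4, 0.2]
grip_width: 0.0005
```

```bash
python3 - <<'E'
from h import *
from rig import robot
np.set_printoptions(precision=4,suppress=True)
for i in range(3):
    p=robot.camera_params("wrist");o=robot.get_obs();im=robot.camera("wrist")[:,:,::-1]
    print(o["position"],o["ft_force"])
cv2.imwrite("pics/w1.png",im);y=yellow(np.ascontiguousarray(im),200)
for c in y: print(c,plane(p,c,.039))
for n in("scene","side"):
    im=robot.camera(n)[:,:,::-1];cv2.imwrite(f"pics/{n}1.png",im)
E
```

```text
[ 0.4487 -0.2178  0.1422] [-0.5785  0.4005  0.1678]
[ 0.4486 -0.218   0.1423] [ 0.1323 -0.4268  0.1538]
[ 0.4486 -0.2181  0.1424] [ 0.0386 -0.2074 -0.422 ]
[313.7938 250.6365] [ 0.4472 -0.2153  0.039 ]
[278.3207  75.9469] [ 0.5481 -0.1718  0.039 ]
```

View pics/w1.png

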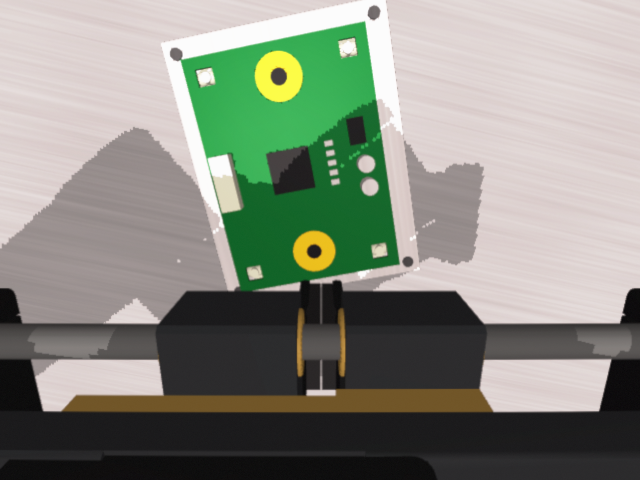

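The wrist view shows the near patch at (314,251) and the far one at (278,76), and both match the earlier positions within 1 mm. Descending over the near patch.

apply_moves(
  series=[
    [-0.1,-0.3,2,0,0,0,0],
    [-0.1,-0.3,4.5,0,0,0,0],
    [-0.1,-0.3,6.5,0,0,0,0],
    [-0.1,-0.3,6.5,0,0,0,0],
    [-0.1,-0.3,6.5,0,0,0,0],
  ],
)

```text
time: 2.35
position: [0.4464, -0.2139, 0.0761]
tool_rot: [0.994, 0.11, -0.001, -0.001]
ft_force: [0.4, -0.0, 0.3]
grip_width: 0.0004
```

apply_moves(
  series=[
    [0,0,0.4,0,0,0,0],
    [0,0,0.8,0,0,0,0],
    [0,0,1.2,0,0,0,0],
    [0,0,1.5,0,0,0,0],
    [0,0,1.5,0,0,0,0],
  ],
)

```text
time: 2.77
position: [0.447, -0.2138, 0.0614]
tool_rot: [0.994, 0.111, -0.0, -0.0]
ft_force: [-0.0, 0.5, 0.2]
grip_width: 0.0006
```

apply_moves(
  series=[
    [0,0,0.1,0,0,0,0],
    [0,0,0.2,0,0,0,0],
    [0,0,0.3,0,0,0,0],
    [0,0,0.4,0,0,0,0],
    [0,0,0.5,0,0,0,0],
  ],
)

```text
time: 3.18
position: [0.4473, -0.2141, 0.0571]
tool_rot: [0.994, 0.111, 0.0, 0.0]
ft_force: [-1.2, 0.7, 9.3]
grip_width: 0.0002
```

apply_moves(
  series=[
    [0,0,0.1,0,0,0,0],
    [0,0,0.2,0,0,0,0],
    [0,0,0.3,0,0,0,0],
    [0,0,0.4,0,0,0,0],
    [0,0,0.4,0,0,0,0],
  ],
)

```text
time: 3.6
position: [0.4469, -0.2138, 0.0523]
tool_rot: [0.994, 0.111, -0.0, -0.0]
ft_force: [-0.3, 0.4, 0.9]
grip_width: 0.0002
```

apply_moves(
  series=[
    [0,0,0.1,0,0,0,0],
    [0,0,0.2,0,0,0,0],
    [0,0,0.3,0,0,0,0],
    [0,0,0.4,0,0,0,0],
    [0,0,0.4,0,0,0,0],
  ],
)

```text
time: 4.02
position: [0.4471, -0.2139, 0.0497]
tool_rot: [0.994, 0.111, 0.0, 0.0]
ft_force: [-2.2, 0.2, 13.2]
grip_width: -0.0
```

apply_moves(
  series=[
    [0,0,0.1,0,0,0,0],
    [0,0,0.2,0,0,0,0],
    [0,0,0.2,0,0,0,0],
    [0,0,0.2,0,0,0,0],
  ],
)

```text
time: 4.35
position: [0.4471, -0.2139, 0.0494]
tool_rot: [0.994, 0.111, 0.001, 0.001]
ft_force: [-4.7, 3.1, 27.3]
grip_width: 0.0011
```

apply_moves(
  series=[
    [0,0,0.1,0,0,0,0],
    [0,0,0.2,0,0,0,0],
    [0,0,0.2,0,0,0,0],
  ],
)

```text
time: 4.6
position: [0.4471, -0.2139, 0.0491]
tool_rot: [0.994, 0.111, 0.001, 0.001]
ft_force: [-6.1, 3.1, 42.6]
grip_width: 0.0003
```

apply_moves(
  series=[
    [0,0,-1,0,0,0,0],
    [0,0,-2,0,0,0,0],
    [0,0,-4,0,0,0,0],
    [0,0,-6,0,0,0,0],
    [0,0,-6,0,0,0,0],
  ],
)

```text
time: 5.02
position: [0.4486, -0.215, 0.1072]
tool_rot: [0.994, 0.111, 0.002, 0.002]
ft_force: [0.2, -0.2, 0.7]
grip_width: 0.0009
```

apply_moves(
  series=[
    [2.7,-0.5,0,0,0,0,0],
    [5.4,-0.9,0,0,0,0,0],
    [8.1,-1.4,0,0,0,0,0],
    [10.8,-1.9,0,0,0,0,0],
    [10.8,-1.9,0,0,0,0,0],
  ],
)

```text
time: 5.43
position: [0.5531, -0.1706, 0.1041]
tool_rot: [0.994, 0.112, 0.003, 0.001]
ft_force: [0.5, -0.8, 0.2]
grip_width: 0.0004
```

apply_moves(
  series=[
    [0,0,1.5,0,0,0,0],
    [0,0,3,0,0,0,0],
    [0,0,3.5,0,0,0,0],
    [0,0,3.5,0,0,0,0],
    [0,0,3.5,0,0,0,0],
  ],
)

```text
time: 5.85
position: [0.5476, -0.1716, 0.069]
tool_rot: [0.994, 0.111, -0.001, -0.0]
ft_force: [-0.6, 0.4, 0.4]
grip_width: 0.0005
```

On target, 11 mm above the patch.

apply_moves(
  series=[
    [0,0,0.3,0,0,0,0],
    [0,0,0.6,0,0,0,0],
    [0,0,0.8,0,0,0,0],
    [0,0,1.0,0,0,0,0],
    [0,0,1.1,0,0,0,0],
  ],
)

```text
time: 6.27
position: [0.5482, -0.1716, 0.0585]
tool_rot: [0.994, 0.111, 0.0, 0.0]
ft_force: [-0.4, 0.2, -0.3]
grip_width: 0.0004
```

apply_moves(
  series=[
    [0,0,0.1,0,0,0,0],
    [0,0,0.2,0,0,0,0],
    [0,0,0.3,0,0,0,0],
    [0,0,0.4,0,0,0,0],
    [0,0,0.5,0,0,0,0],
  ],
)

```text
time: 6.68
position: [0.5486, -0.1716, 0.0544]
tool_rot: [0.994, 0.111, 0.001, 0.0]
ft_force: [0.1, 0.7, 2.9]
grip_width: 0.0004
```

apply_moves(
  series=[
    [0,0,0.1,0,0,0,0],
    [0,0,0.2,0,0,0,0],
    [0,0,0.3,0,0,0,0],
    [0,0,0.4,0,0,0,0],
    [0,0,0.4,0,0,0,0],
  ],
)

```text
time: 7.1
position: [0.5479, -0.1715, 0.0491]
tool_rot: [0.994, 0.111, -0.0, -0.0]
ft_force: [-0.6, -0.0, 0.3]
grip_width: 0.0002
```

apply_moves(
  series=[
    [0,0,0.1,0,0,0,0],
    [0,0,0.2,0,0,0,0],
    [0,0,0.3,0,0,0,0],
    [0,0,0.4,0,0,0,0],
    [0,0,0.4,0,0,0,0],
  ],
)

```text
time: 7.52
position: [0.5482, -0.1716, 0.0483]
tool_rot: [0.994, 0.111, 0.0, 0.0]
ft_force: [-3.5, 2.0, 19.6]
grip_width: 0.0005
```

apply_moves(
  series=[
    [0,0,0.1,0,0,0,0],
    [0,0,0.2,0,0,0,0],
    [0,0,0.2,0,0,0,0],
  ],
)

```text
time: 7.77
position: [0.5483, -0.1716, 0.0482]
tool_rot: [0.994, 0.111, 0.0, 0.0]
ft_force: [-7.5, 2.6, 31.4]
grip_width: 0.0003
```

apply_moves(
  series=[
    [0,0,-1.5,0,0,0,0],
    [0,0,-4,0,0,0,0],
    [0,0,-8,0,0,0,0],
    [0,0,-12,0,0,0,0],
    [0,0,-16,0,0,0,0],
  ],
)

```text
time: 8.18
position: [0.5476, -0.1713, 0.2048]
tool_rot: [0.994, 0.111, -0.001, -0.0]
ft_force: [0.6, -0.3, -0.0]
grip_width: 0.0003
```

apply_moves(
  series=[
    [-4,3,0,0,0,0,0],
    [-7,6,0,0,0,0,0],
    [-10,9,0,0,0,0,0],
    [-13,12,0,0,0,0,0],
    [-13,14,0,0,0,0,0],
  ],
)

```text
time: 8.6
position: [0.4483, -0.338, 0.2035]
tool_rot: [0.994, 0.11, -0.002, -0.001]
ft_force: [-0.3, 0.1, 0.2]
grip_width: 0.0006
```

apply_moves(
  series=[
    [-2,2,0,0,0,0,0],
    [-4,4,0,0,0,0,0],
    [-4,4,0,0,0,0,0],
    [-4,4,0,0,0,0,0],
  ],
)

```text
time: 8.93
position: [0.4211, -0.3858, 0.2033]
tool_rot: [0.994, 0.109, 0.0, -0.0]
ft_force: [-0.6, 0.9, -1.4]
grip_width: 0.0004
```

```bash
python3 - <<'E'
from h import *
from rig import robot
np.set_printoptions(precision=4,suppress=True)
P=[];r={}
for n in("scene","side"):
    im=np.ascontiguousarray(robot.camera(n)[:,:,::-1]);cv2.imwrite(f"pics/{n}2.png",im);y=yellow(im);p=robot.camera_params(n);r[n]=[]
    for t in((.4473,-.2152,.029),(.5483,-.1716,.029)):
        g=np.array([np.linalg.norm(plane(p,c,.029)-t) for c in y]);c=y[g.argmin()];print(n,c,g.min());r[n].append(ray(p,c))
for a,b in zip(r["scene"],r["side"]): print(tri(a,b))
o=robot.get_obs();print(o["time"],o["position"],o["ft_force"])
im=cv2.imread("pics/scene2.png")[250:370,170:340];cv2.imwrite("pics/crop2.png",cv2.resize(im,None,fx=4,fy=4,interpolation=cv2.INTER_CUBIC))
E
```

```text
scene [229.345  298.8364] 0.0007070138187444639
scene [282.8196 316.6353] 0.00037633093157226017
side [352.5967 199.5898] 0.0020443301866208837
side [313.2142 204.7351] 0.0008872681939930637
(array([ 0.4484, -0.2152,  0.03  ]), np.float64(0.00030304823331646493))
(array([ 0.5488, -0.1713,  0.0292]), np.float64(0.0007416144457855756))
9.0333 [ 0.4219 -0.3838  0.2033] [ 0.3023 -0.122   0.595 ]
```

View pics/crop2.png

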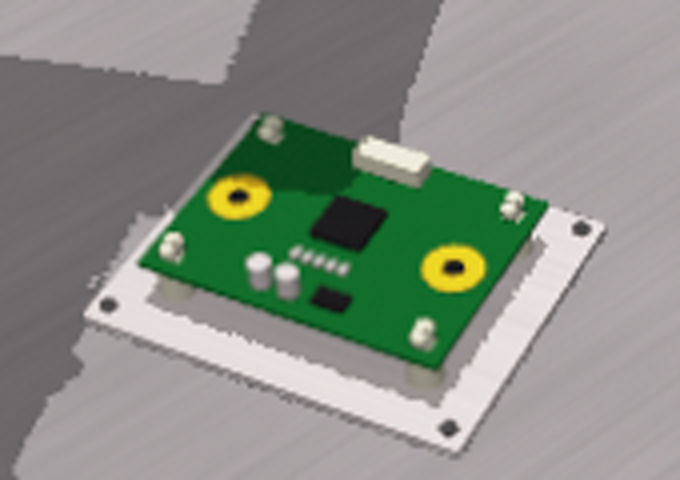

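All four posts show above the board. The heights triangulate to 30.0 and 29.2 mm. The first end read about 1 mm high when pressed and again in the view, so I'll press it once more now that the other end is down.

apply_moves(
  series=[
    [1.5,-3.8,0,0,0,0,0],
    [3,-7.5,0,0,0,0,0],
    [4.5,-11.5,2,0,0,0,0],
    [6.2,-15.5,4,0,0,0,0],
    [6.2,-15.9,7,0,0,0,0],
  ],
)

```text
time: 9.45
position: [0.449, -0.211, 0.1355]
tool_rot: [0.994, 0.113, 0.002, 0.001]
ft_force: [-0.9, -1.0, 0.0]
grip_width: 0.0006
```

apply_moves(
  series=[
    [0,0,0,0,0,0,0],
    [0,0,2,0,0,0,0],
    [0,0,4,0,0,0,0],
    [0,0,5.5,0,0,0,0],
    [0,0,5.5,0,0,0,0],
  ],
)

```text
time: 9.87
position: [0.447, -0.2151, 0.0771]
tool_rot: [0.994, 0.111, -0.001, -0.001]
ft_force: [0.2, 0.7, 0.5]
grip_width: 0.0001
```

apply_moves(
  series=[
    [0,0,0.6,0,0,0,0],
    [0,0,1.2,0,0,0,0],
    [0,0,1.8,0,0,0,0],
    [0,0,2.3,0,0,0,0],
    [0,0,2.6,0,0,0,0],
  ],
)

```text
time: 10.28
position: [0.4475, -0.216, 0.0524]
tool_rot: [0.994, 0.111, 0.0, 0.0]
ft_force: [-0.3, 0.8, -0.0]
grip_width: 0.0005
```

apply_moves(
  series=[
    [0,0,0.1,0,0,0,0],
    [0,0,0.2,0,0,0,0],
    [0,0,0.3,0,0,0,0],
    [0,0,0.4,0,0,0,0],
    [0,0,0.4,0,0,0,0],
  ],
)

```text
time: 10.7
position: [0.4475, -0.2159, 0.0485]
tool_rot: [0.994, 0.111, 0.0, 0.0]
ft_force: [0.8, 0.0, -0.5]
grip_width: 0.0007
```

apply_moves(
  series=[
    [0,0,0.1,0,0,0,0],
    [0,0,0.2,0,0,0,0],
    [0,0,0.3,0,0,0,0],
    [0,0,0.4,0,0,0,0],
    [0,0,0.4,0,0,0,0],
  ],
)

```text
time: 11.12
position: [0.4475, -0.2159, 0.0482]
tool_rot: [0.994, 0.111, 0.001, 0.001]
ft_force: [-5.4, 3.2, 32.3]
grip_width: 0.0005
```

apply_moves(
  series=[
    [0,0,-1.5,0,0,0,0],
    [0,0,-4,0,0,0,0],
    [0,0,-8,0,0,0,0],
    [0,0,-12,0,0,0,0],
    [0,0,-16,0,0,0,0],
  ],
)

```text
time: 11.53
position: [0.4469, -0.2154, 0.2061]
tool_rot: [0.994, 0.111, -0.0, -0.0]
ft_force: [1.5, 0.2, -0.7]
grip_width: 0.0007
```

apply_moves(
  series=[
    [-1.5,3.5,0,0,0,0,0],
    [-3,7,0,0,0,0,0],
    [-4.5,10,0,0,0,0,0],
    [-6,13,0,0,0,0,0],
    [-6,15,0,0,0,0,0],
  ],
)

```text
time: 11.95
position: [0.4201, -0.3785, 0.2049]
tool_rot: [0.994, 0.109, -0.0, 0.001]
ft_force: [1.7, -0.1, 0.2]
grip_width: 0.0004
```

apply_moves(
  series=[
    [0,0,0,0,0,0,0],
    [0,0,0,0,0,0,0],
    [0,0,0,0,0,0,0],
    [0,0,0,0,0,0,0],
    [0,0,0,0,0,0,0],
  ],
)

```text
time: 12.37
position: [0.422, -0.3737, 0.2045]
tool_rot: [0.994, 0.111, -0.0, -0.001]
ft_force: [-0.1, -0.3, 0.2]
grip_width: 0.0005
```

Both ends now stop hard at TCP height 48.2 mm, which puts the patch at 29.2 mm. Handing in.

```bash
python3 -c "
from rig import robot
print(robot.get_obs()['ft_force']);print(robot.hand_in())"
```

```text
[-0.12919954 -0.29109386  0.21235586]
the job is handed in; nothing more can be done
None
```

I pressed the green board down on both yellow patches with the fingers shut, and it now appears flat and fully home on its white carrier. I then moved the arm clear and handed the job in at about 12.5 s; the hand-in reports no verdict.

- **Height:** on the final presses both ends stopped hard with the patch at about 29.2 mm, at 31–32 N. The two camera views gave 30.0 and 29.2 mm.
- **Disagreement:** the first end also read about 30.1 mm on its first press, up to 43 N. I pressed it again once the other end was down, and it then stopped at 29.2 mm. I took no new picture after that.
- **Posts:** a close crop taken before the re-press shows all four posts above the board.
- **Clearance:** the arm finished about 20 cm up and off to the side, with no force reading beyond noise. I did not touch the blue board or its carrier.

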